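# Roll the tube seam-up and lay it in the bender's cradle

## Robot

A 6-joint arm with a two-finger parallel gripper is mounted at the origin on the work surface. World frame = base frame: x ahead of the robot, y to its left, z up, the work surface at z = 0. Lengths are in m, angles in degrees, forces in N, time in s.
With the tool pointing down it reaches from about 0.4 to 0.825 m from the base axis. Payload 7 kg.
Tool frame: the origin (TCP) lies on the mounting face of the last link; the fingertips stand 178 mm ahead of it and the grasp point (between the pads) lies 159 mm ahead of it; z points along the fingers, y is the direction in which the jaws open and shut (so a half turn about z gives the same grasp; the last joint's range is limited). The gripper opens to 88 mm and grips with 3 to 60 N. Pads are 19 mm wide; open, the fingers measure 130 mm over their backs; the gripper's body (78 mm by 193 mm) begins 47 mm behind the grasp point.
Start: joints at [-57.405, 20.546, 0.682, 0, -70.136, -16.507], TCP at [0.187, -0.649, 0.405] pointing down, gripper open.
Joint ranges: [-176.03, 176.03], [-82.01, 121.73], [-58.28, 71.71], [-173.87, 95.51], [-174.79, -0.11], [-173.66, 173.66]. Speed limits (degrees/s): [136.94, 136.94, 172.46, 180, 180, 180].

## Interface

Orientations are given as [roll, pitch, yaw] about the fixed x, y, z axes, in that order (R = Rz(yaw) Ry(pitch) Rx(roll)).
In Python, from plant import r gives the robot as it stands. The module is installed in compiled form; this text tells all that it offers.
- The arm moves only by the tool carry_out, never from a script. Its argument "plan" is a list of rows, each a list of 3 entries, a list of its own where there are three numbers: the shift along the tool's x, y, z in m, then the turn, a rotation vector about the tool's x, y, z in degrees, then the closure in counts, from 0 (fully open) to 255 (shut). In form: [[[x, y, z], [ax, ay, az], hand], ...]. A call has 1 to 12 rows; each row shifts and turns the commanded pose from where the row before left it, along the tool's axes as they then stand; what a row does not reach is not made up. A row lasts 1/12 s, in which the tool goes at most 41.7 mm and 7.16 degrees, less where a joint would pass 70% of its speed; a pose out of reach is approached as far as the arm can. A call is refused whole if a number of a shift passes 0.0417 or a number of a turn 7.16, either way. A call with a gripper value outside its range is refused whole. The fingers move at their own pace and stop on an object; "grip_force" is the grip in N (left out, the last holds). Time passes only in rows, so rows that do not move let the fingers close. It gives the time, the measured TCP pose, the force and the opening at its end, in the units of the state.
- r.get_state(): the state, without advancing time (a new reading comes with each control period).
- r.capture(name): name is "scene" or "top" or "wrist"; returns the picture (420x560x3 uint8, red, green, blue); there is no depth.
- r.get_calibration(name): a dict with "K" (3x3 intrinsics, pixels), "rvec" (rotation vector, rad) and "tvec" (3), from world to camera coordinates, as OpenCV has them. Camera axes: x right, y down, z forward; pixel columns grow to the right and rows downward; lengths in m; the calibration is good to about 2 mm. A picture is of the moment at which its call begins: read the wrist's pose just before it. get_calibration takes no time and is no camera call; for the wrist camera it gives the pose at the moment of the call.
- r.close_job(): hands the job in, once; it reports no verdict.
The state is a dict: "time_s": time; "joints": joint angles; "qd": joint speeds; "joint_torque": joint torques, N m; "tcp_pos": TCP position; "eef_rot": TCP orientation; "contact_force": force on the tool from outside, world axes, zero at the start; "moment": the same for the moment, N m; "gripper_width": finger opening in m.
Only numpy, scipy, OpenCV 4.12 (cv2) and the standard library are available. Lean on these libraries where they do the work, as an engineer would, in place of code of your own. Each camera call takes 0.05 s, during which the arm holds its last target. There are 200 camera calls.

## Task

Roll the steel tube along the rubber mat, without lifting it, until the yellow line that marks its weld seam faces straight up. Then lift it with the seam still on top and lay it gently in the teal V-shaped cradle, resting in both Vs and centred along the cradle, the yellow line still facing up. Leave the tin, the spanner and the collar where they are.

Things in the scene. Friction and masses are not known exactly. Their poses are not given: they have to be found in the camera images.
- tube_center (a point): bright steel round tube, 48 mm outside diameter, 180 mm long, 0.35 to 0.65 kg, lying on the mat; rolls easily, stays where left. This point: its centre. z axis: along the tube. x axis: from the tube's axis out to the yellow seam line (9 mm wide, full length); straight up when the seam is on top. A blue line runs along the opposite side (-x). At the start x is 50 to 180 degrees from up.
- mat: black rubber mat fixed on the bench, 240 (x) by 320 (y) by 4 mm thick; origin at the centre of its underside. At the start the tube lies along the mat's x axis to within 0.1 rad, within 25 mm of its centre, and so rolls along the mat's y axis, turning 1 rad per 24 mm. The thin white chalk line on it is only a drawing.
- cradle: fixed teal cradle: base plate 220 (x) by 120 (y) by 12 mm, two dark steel 90-degree V supports 20 mm thick at 60 mm either side of its centre along x (100 mm free between them). V bottom 36 mm, tops of the flanks 67 mm above the bench, V 62 mm wide at the top, 76 mm outside. The tube lies along its x axis. Origin: centre of the underside.
- cradle_seat (a point): point of the cradle at which the tube's centre must lie (either end forward): 70 mm above the bench, over the cradle's centre; x axis along the cradle, z up.
- tin: bystander: small can with a red label, 64 mm diameter, 80 mm tall; origin at the centre of its base
- spanner: bystander: steel spanner 180 mm long lying flat; origin under its middle
- collar: bystander: dark steel collar, 80 mm diameter, 30 mm high; origin at the centre of its base
There are look-alikes about, which are no part of the job. What is meant by the part that bears tube_center is not red, and is the larger of those in its own colour.

How it is judged:
By the outcome, as a careful person would: the job done as asked, in the order asked, and still so for the second after the job is handed in, with the robot touching nothing.
It also fails if it takes over 51 s, if anything falls off the work surface, if the arm or the gripper's body presses on something with over 40 N, if the wrist force passes 120 N, or if a joint passes its speed limit or range.

## Working session

There is one attempt and no reset: what is moved stays moved. The work goes in short steps, Python scripts to look and compute and a tool call to move; the robot and the scene stay as the last step left them, time stands still between calls to the robot, and variables do not carry over. Pictures are saved under pics/ and viewed, about 8 in all and at most 12, crops included, and the job is handed in when it is done.

Besides the shell and the picture viewer there is one more tool, called after "Request:" as name(argument=value, ...), one argument or row to a line, values as JSON. carry_out: Moves the arm, as the interface text tells. Its arguments: {"type":"object","properties":{"plan":{"type":"array","items":{"type":"array"}},"grip_force":{"type":"number"}},"required":["plan"]}

```bash
mkdir -p pics
cat > h.py <<'E'
import numpy as np, cv2
from plant import r
from scipy.spatial.transform import Rotation as Ro
def save(im,n): cv2.imwrite('pics/'+n,im[:,:,::-1])
def cal(n):
    c=r.get_calibration(n); return np.array(c['K'],float),cv2.Rodrigues(np.array(c['rvec'],float))[0],np.array(c['tvec'],float).ravel()
def ray(c,uv,z):
    K,R,t=c; d=R.T@np.linalg.solve(K,[uv[0],uv[1],1]); o=-R.T@t
    return o+d*(z-o[2])/d[2]
def proj(c,p):
    K,R,t=c; q=K@(R@np.asarray(p,float)+t); return q[:2]/q[2]
E
python3 - <<'E'
from h import *
a=r.capture('scene');b=r.capture('top')
save(a,'scene0.png');save(b,'top0.png')
print(r.get_state())
for n in('scene','top'): c=cal(n);print(n,c[0].tolist(),(-c[1].T@c[2]))
E
```

```text
{'time_s': 0.1, 'joints': array([-5.74061951e+01,  2.05879249e+01,  6.39141430e-01, -1.84763119e-02,
       -7.01374051e+01, -1.65070835e+01]), 'qd': array([ 0.01008518, -0.08045424,  0.13920392,  0.02043648,  0.03264263,
        0.07813795]), 'joint_torque': array([-1.82275104e-03, -5.84161985e+01,  2.93749988e+01,  7.01552108e+00,
        1.01511955e-02, -2.62691015e-05]), 'tcp_pos': array([ 0.18698894, -0.64839928,  0.40380805]), 'eef_rot': array([ 1.79912428e+02, -7.83749161e-03, -1.63919563e+02]), 'contact_force': array([-0.44520618,  0.17810256, -0.62588256]), 'moment': array([-0.01029869, -0.03803798,  0.01550415]), 'gripper_width': 0.08728526025768295}
scene [[396.9304305930674, 0.0, 283.5279160688217], [0.0, 396.9304305930674, 211.29417055627627], [0.0, 0.0, 1.0]] [ 0.86939897 -0.35307442  0.80853371]
top [[454.94650925028765, 0.0, 280.3970656372944], [0.0, 454.94650925028765, 205.56406946812618], [0.0, 0.0, 1.0]] [0.40666351 0.12947826 1.28833716]
```

View pics/top0.png

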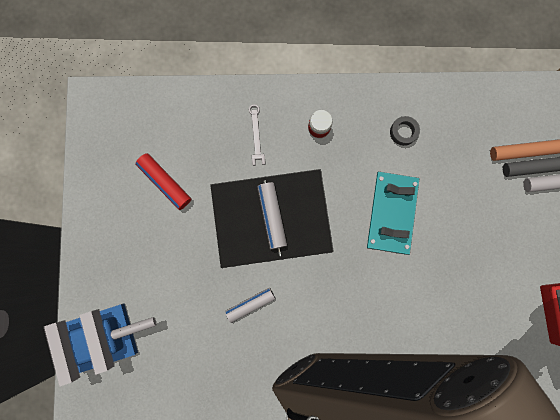

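View pics/scene0.png

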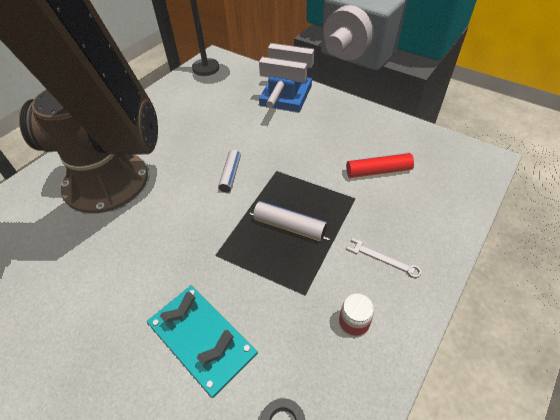

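The steel tube on the mat (272,216) is the one meant. The look-alikes are the red tube (163,181), the small steel tube (250,305), and the bars off to the right (525,150-185). A crop will confirm it.

Run:
```python
from h import *
c=cal('top')
for n,uv,z in [('mat',(211,185),.004),('mat',(321,170),.004),('mat',(333,251),.004),('mat',(221,267),.004),('cr',(378,172),.012),('cr',(419,177),.012),('cr',(410,254),.012),('cr',(368,248),.012),('tubeN',(266,183),.03),('tubeF',(280,248),.03),('small',(228,317),.012),('small',(273,294),.012),('tin',(320,118),.08),('collar',(405,130),.03),('spL',(254,108),.01),('spR',(258,162),.01)]:
    print(n,ray(c,uv,z).round(4))
im=r.capture('top'); a=cv2.resize(im[160:275,200:430],None,fx=3.4,fy=3.4,interpolation=cv2.INTER_CUBIC)
save(a,'crop.png')
```

```text
mat [0.6193 0.3213 0.004 ]
mat [0.6583 0.0059 0.004 ]
mat [ 0.4266 -0.022   0.004 ]
mat [0.3867 0.2926 0.004 ]
cr [ 0.6486 -0.1557  0.012 ]
cr [ 0.6325 -0.272   0.012 ]
cr [ 0.415  -0.2358  0.012 ]
cr [ 0.4334 -0.1192  0.012 ]
tubeN [0.6184 0.1634 0.03  ]
tubeF [0.4365 0.1269 0.03  ]
small [0.2504 0.2723 0.012 ]
small [0.3107 0.148  0.012 ]
tin [0.788  0.0123 0.08  ]
collar [ 0.7653 -0.2333  0.03  ]
spL [0.8427 0.1963 0.01  ]
spR [0.683  0.1862 0.01  ]
```

View pics/crop.png

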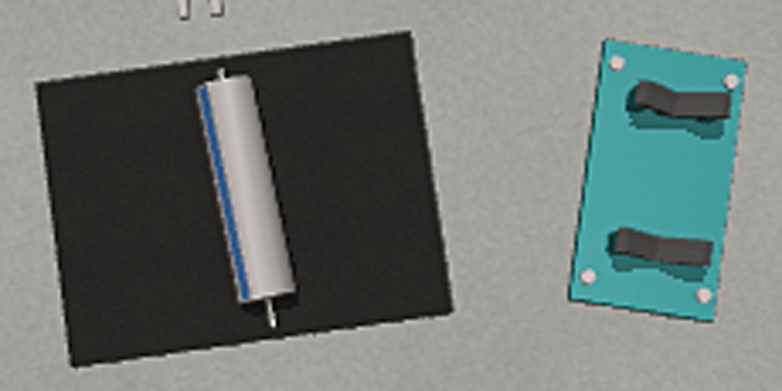

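The crop confirms it: a steel-coloured tube on the mat, the larger of the two steel ones, with its blue line on the left (world +y) flank and a thin chalk line under its ends. The seam is therefore on the -y side, below the horizontal, so it must roll towards +y by about 120° (50 mm). I'll go above it now.

Request:
carry_out(
  plan=[
    [[-0.0228,0.0278,0],[0,0,0],0],
    [[-0.0228,0.0278,0],[0,0,0],0],
    [[-0.0228,0.0278,0],[0,0,0],0],
    [[-0.0228,0.0278,0],[0,0,0],0],
    [[-0.0228,0.0278,0],[0,0,0],0],
    [[-0.0228,0.0278,0],[0,0,0],0],
    [[-0.0228,0.0278,0],[0,0,0],0],
    [[-0.0228,0.0278,0],[0,0,0],0],
    [[-0.0228,0.0278,0],[0,0,0],0],
    [[-0.0228,0.0278,0],[0,0,0],0],
    [[-0.0228,0.0278,0],[0,0,0],0],
    [[-0.0228,0.0278,0],[0,0,0],0],
  ],
)

```text
time_s: 1.15
tcp_pos: [0.3575, -0.2505, 0.4048]
eef_rot: [-180.0, 0.0, -163.9]
contact_force: [1.4, -0.4, -0.7]
gripper_width: 0.0876
```

Request:
carry_out(
  plan=[
    [[-0.0228,0.0278,0],[0,0,0],0],
    [[-0.0228,0.0278,0],[0,0,0],0],
    [[-0.0228,0.0278,0],[0,0,0],0],
    [[-0.0228,0.0278,0],[0,0,0],0],
    [[-0.0228,0.0278,0],[0,0,0],0],
    [[-0.0228,0.0278,0],[0,0,0],0],
    [[-0.0228,0.0278,0],[0,0,0],0],
    [[-0.0228,0.0278,0.01],[0,0,1],0],
    [[-0.0228,0.0278,0.01],[0,0,1],0],
    [[-0.0228,0.0278,0.01],[0,0,1],0],
    [[-0.0228,0.0278,0.01],[0,0,1],0],
    [[-0.0228,0.0278,0.01],[0,0,0.8],0],
  ],
)

```text
time_s: 2.15
tcp_pos: [0.5338, 0.1433, 0.3541]
eef_rot: [180.0, -0.0, -168.7]
contact_force: [0.8, -0.0, 1.3]
gripper_width: 0.0876
```

Run:
```python
from h import *
s=r.get_state();print({k:np.round(s[k],4) for k in('time_s','tcp_pos','eef_rot','contact_force','gripper_width')})
w=r.capture('wrist');t=r.capture('top')
save(np.hstack([w,t])[::1,::1][:, :],'a_full.png')
save(cv2.resize(np.hstack([w,t[130:330,150:417]if 0 else t]),(800,300)),'v1.png')
c=cal('wrist');print(c[0].tolist(),-c[1].T@c[2],c[1].tolist())
```

```text
{'time_s': np.float64(2.15), 'tcp_pos': array([0.5338, 0.1433, 0.3541]), 'eef_rot': array([ 1.799948e+02, -8.000000e-04, -1.687397e+02]), 'contact_force': array([ 0.7533, -0.0049,  1.3172]), 'gripper_width': np.float64(0.0876)}
[[339.16246930478593, 0.0, 276.4616464739766], [0.0, 339.16246930478593, 208.97637234357748], [0.0, 0.0, 1.0]] [0.46364203 0.13115958 0.33241285] [[-0.19727238139859915, 0.9803481139113043, -0.0010876984296912806], [0.9436855568070529, 0.19019524202182303, 0.27070895771293346], [0.2655958911788513, 0.05237695545570169, -0.9626606240654612]]
```

View pics/v1.png

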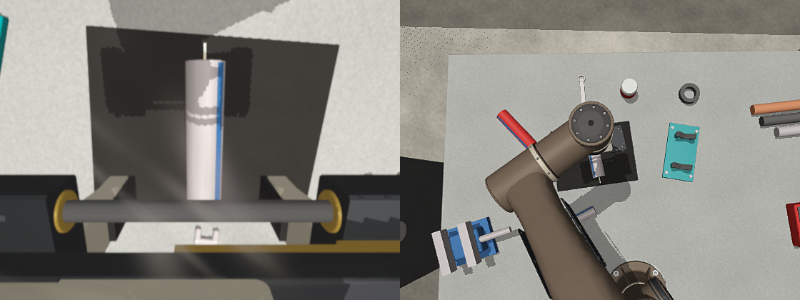

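The wrist camera sees the tube (about 260–315 px wide, row 140 in full resolution) with blue on its +y side. I'll write an analyser for axis offset, yaw and roll angle from the wrist picture.

```bash
cat > tube.py <<'E'
from h import *
from scipy.optimize import least_squares
def analyse(im,c,x0=0.5275,y0=0.145,yaw=11.3,zc=0.028,stations=np.arange(0.0,0.075,0.005),verbose=True):
    """axis (y at x0, yaw) from silhouettes in the wrist view, colour-line angle from up (+ towards +y)"""
    K,R,t=c; o=-R.T@t; hsv=cv2.cvtColor(im,cv2.COLOR_RGB2HSV).astype(int)
    H,S,V=hsv[...,0],hsv[...,1],hsv[...,2]
    blue=(H>95)&(H<130)&(S>110)&(V>50); yel=(H>15)&(H<38)&(S>110)&(V>60)
    tube=(V>75)|blue|yel
    E=[];C={'blue':[],'yel':[]}
    D=lambda uv:R.T@np.linalg.solve(K,[uv[0],uv[1],1])
    a=np.radians(yaw)
    for s in stations:
        u,v=proj(c,[x0-s*np.cos(a),y0-s*np.sin(a),zc+.02]); u,v=int(round(u)),int(round(v))
        if not(0<=v<420 and 60<u<500): continue
        row=tube[v,u-60:u+60]; lab=cv2.connectedComponents(row.astype(np.uint8)[None])[1][0]
        k=np.bincount(lab[row]).argmax(); ii=np.where(lab==k)[0]
        E.append((D((u-60+ii[0]-.5,v)),D((u-60+ii[-1]+.5,v)),ii[-1]-ii[0]+1))
        for n,m in(('blue',blue),('yel',yel)):
            q=u-60+ii[m[v,u-60+ii]]
            if len(q)>=2: C[n].append((D((q.min()-.5,v)),D((q.max()+.5,v))))
    w=np.array([e[2] for e in E]); med=np.median(w)
    E=[e for e in E if abs(e[2]-med)<.25*med]
    def off(d,p):  # signed distance of ray from axis
        ax=np.array([np.cos(p[1]),np.sin(p[1]),0]); n=np.cross(ax,d); n/=np.linalg.norm(n)
        return (o-np.array([x0,p[0],zc]))@n
    def f(p): return np.concatenate([[(abs(off(e[0],p))-.024)*1e3,(abs(off(e[1],p))-.024)*1e3] for e in E])
    L=least_squares(f,[y0,a],loss='soft_l1'); p=L.x
    ax=np.array([np.cos(p[1]),np.sin(p[1]),0]); N=np.array([-ax[1],ax[0],0])
    res={}
    for n in C:
        A=[]
        for pr in C[n]:
            for d in pr:
                q=o-np.array([x0,p[0],zc]); qa=np.array([q@N,q[2]]); da=np.array([d@N,d[2]])
                A_,B_,C_=da@da,2*qa@da,qa@qa-.024**2; k=(-B_-np.sqrt(max(B_*B_-4*A_*C_,0)))/(2*A_)
                h=qa+k*da; A.append(np.degrees(np.arctan2(h[0],h[1])))
        if A: A=np.array(A).reshape(-1,2); res[n]=(np.median(A,0).round(1).tolist(),round(float(np.median(A.mean(1))),1),len(A))
    if verbose: print('y@x0 %.4f yaw %.2f rms %.2f mm n %d w %s'%(p[0],np.degrees(p[1]),np.sqrt(np.mean(f(p)**2)),len(E),w.tolist()),res)
    return p,res
E
python3 - <<'E'
from tube import *
im=cv2.imread('pics/a_full.png')[:,:560,::-1].copy()
analyse(im,cal('wrist'))
E
```

```text
y@x0 0.1521 yaw 11.02 rms 0.33 mm n 9 w [75, 76, 77, 76, 77, 75, 55, 55, 55, 55, 56, 56, 56, 56, 56] {'blue': ([37.7, 57.3], 47.5, 15)}
```

Request:
carry_out(
  plan=[
    [[0.002,0.004,0.02],[0,0,0],0],
    [[0.002,0.003,0.02],[0,0,0],0],
    [[0.002,0.003,0.02],[0,0,0],0],
    [[0,0,0.021],[0,0,0],0],
    [[0,0,0.021],[0,0,0],0],
    [[0,0,0.021],[0,0,0],0],
    [[0,0,0.021],[0,0,0],0],
    [[0,0,0.021],[0,0,0],0],
    [[0,0,0],[0,0,0],0],
  ],
)

```text
time_s: 3.0
tcp_pos: [0.5242, 0.149, 0.1861]
eef_rot: [-179.9, -0.3, -168.8]
contact_force: [-0.8, 0.2, 0.4]
gripper_width: 0.0876
```

Run:
```python
from tube import *
s=r.get_state();print({k:np.round(s[k],4) for k in('time_s','tcp_pos','eef_rot','contact_force','gripper_width')})
w=r.capture('wrist');c=cal('wrist');save(w,'w2.png')
print(-c[1].T@c[2]); 
for x in(.51,.49,.47,.45,.44): print(x,proj(c,[x,.152-(.5275-x)*.195,.052]))
analyse(w,c,y0=.152,yaw=11,stations=np.arange(.02,.09,.005))
```

```text
{'time_s': np.float64(3.0), 'tcp_pos': array([0.5242, 0.149 , 0.1861]), 'eef_rot': array([-179.8809,   -0.3448, -168.7693]), 'contact_force': array([-0.7833,  0.1518,  0.4053]), 'gripper_width': np.float64(0.0876)}
[0.45344935 0.13546251 0.16847359]
0.51 [281.97640256 274.13134795]
0.49 [282.4200734  222.62922127]
0.47 [282.90538701 166.29312715]
0.45 [283.43849491 104.40898267]
0.44 [283.72523375  71.12381155]
y@x0 0.1518 yaw 10.85 rms 1.31 mm n 14 w [120, 120, 120, 120, 119, 119, 120, 118, 119, 120, 120, 120, 120, 120] {'blue': ([34.8, 57.6], 46.4, 14)}
```

View pics/w2.png

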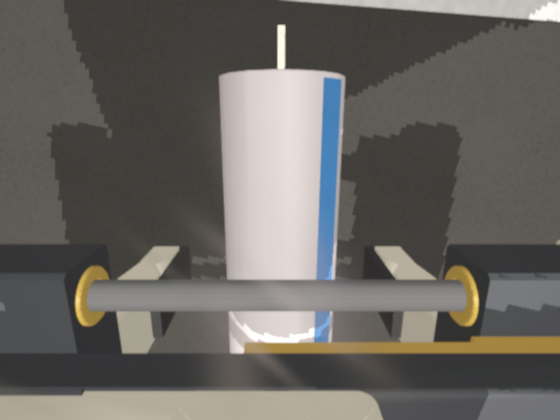

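The tube fills columns 220–345, its near end is at row 75 (x≈0.441, so its centre is x≈0.529) and blue is at +47°. Both fingers are clear of it. Next I narrow the jaws and push with the -y finger.

Request:
carry_out(
  plan=[
    [[-0.004,0.002,0],[0,0,0],80],
    [[0,0,0],[0,0,0],80],
    [[0,0,0],[0,0,0],80],
    [[0,0,0],[0,0,0],80],
  ],
  grip_force=5,
)

```text
time_s: 3.38
tcp_pos: [0.5297, 0.1531, 0.1909]
eef_rot: [180.0, 0.1, -168.7]
contact_force: [0.0, 0.0, 0.2]
gripper_width: 0.0665
```

```bash
sed -i 's/u-60/u-95/g;s/u+60/u+95/;s/60<u<500/95<u<465/' tube.py
python3 - <<'E'
from tube import *
s=r.get_state();print({k:np.round(s[k],4) for k in('time_s','tcp_pos','eef_rot','contact_force','gripper_width')})
w=r.capture('wrist');c=cal('wrist');save(w,'w3.png')
analyse(w,c,y0=.152,yaw=11,stations=np.arange(.04,.085,.004))
E
```

```text
{'time_s': np.float64(3.3833), 'tcp_pos': array([0.5297, 0.1531, 0.1909]), 'eef_rot': array([ 1.799515e+02,  1.112000e-01, -1.687065e+02]), 'contact_force': array([0.0136, 0.0249, 0.202 ]), 'gripper_width': np.float64(0.0665)}
y@x0 0.1513 yaw 11.24 rms 1.56 mm n 9 w [116, 116, 119, 119, 123, 127, 136, 165, 166, 161, 125, 126] {'blue': ([35.5, 59.0], 47.3, 12)}
```

Request:
carry_out(
  plan=[
    [[0,0.004,0.001],[0,0,0],80],
    [[0,0.004,0.001],[0,0,0],80],
    [[0,0.004,0.001],[0,0,0],80],
    [[0,0.004,0],[0,0,0],80],
    [[0,0.004,0],[0,0,0],80],
    [[0,0.004,0],[0,0,0],80],
    [[0,0.004,0],[0,0,0],80],
    [[0,0.004,0],[0,0,0],80],
    [[0,0.004,0],[0,0,0],80],
    [[0,0.003,0],[0,0,0],80],
    [[0,0.002,0],[0,0,0],80],
    [[0,0,0],[0,0,0],80],
  ],
)

```text
time_s: 4.43
tcp_pos: [0.5212, 0.1935, 0.1867]
eef_rot: [180.0, 0.0, -168.7]
contact_force: [-0.1, 0.3, 0.4]
gripper_width: 0.0597
```

```bash
sed -i 's/V>75/V>110/' tube.py
python3 - <<'E'
from tube import *
s=r.get_state();print({k:np.round(s[k],4) for k in('time_s','tcp_pos','eef_rot','contact_force','gripper_width')})
w3=cv2.imread('pics/w3.png')[:,:,::-1].copy()
w=r.capture('wrist');c=cal('wrist');save(w,'w4.png')
p=s['tcp_pos']; a=np.radians(11.2)
y=p[1]-(p[0]-.5275)*np.tan(a)
print('tool line y@x0',y)
analyse(w,c,y0=y,yaw=11.2,stations=np.arange(.04,.085,.004))
E
```

```text
{'time_s': np.float64(4.4333), 'tcp_pos': array([0.5212, 0.1935, 0.1867]), 'eef_rot': array([ 1.799963e+02,  5.500000e-03, -1.686889e+02]), 'contact_force': array([-0.1021,  0.2583,  0.386 ]), 'gripper_width': np.float64(0.0597)}
tool line y@x0 0.19479163006277292
y@x0 0.1921 yaw 11.06 rms 0.12 mm n 12 w [113, 114, 115, 116, 117, 119, 119, 121, 122, 123, 125, 125] {'yel': ([-54.6, -28.7], -41.6, 12)}
```

View pics/w4.png

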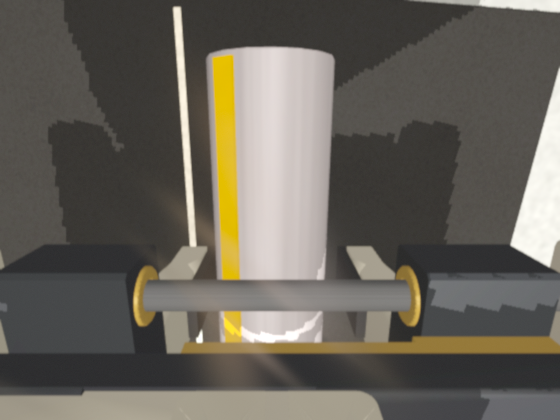

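Yellow is now visible at columns 213–240, -41.6° from up. Roll matches travel, with no slip. About 17 mm more is needed.

Request:
carry_out(
  plan=[
    [[0,0.002,0],[0,0,0],92],
    [[0,0.002,0],[0,0,0],92],
    [[0,0.002,0],[0,0,0],92],
    [[0,0.002,0],[0,0,0],92],
    [[0,0.002,0],[0,0,0],92],
    [[0,0.002,0],[0,0,0],92],
    [[0,0.001,0],[0,0,0],92],
    [[0,0.001,0],[0,0,0],92],
    [[0,0,0],[0,0,0],92],
    [[0,0,0],[0,0,0],92],
  ],
)

```text
time_s: 5.32
tcp_pos: [0.5185, 0.2069, 0.1866]
eef_rot: [180.0, -0.0, -168.7]
contact_force: [-0.0, -0.3, 0.3]
gripper_width: 0.0564
```

```bash
cat > look.py <<'E'
from tube import *
import sys
s=r.get_state();print({k:np.round(s[k],4) for k in('time_s','tcp_pos','contact_force','gripper_width')})
w=r.capture('wrist');c=cal('wrist');save(w,sys.argv[1])
p=s['tcp_pos']; a=np.radians(11.2); y=p[1]-(p[0]-.5275)*np.tan(a)
q,_=analyse(w,c,y0=y,yaw=11.2,stations=np.arange(.04,.085,.004))
print('tube centre rel. tool (mm along tool y): %.2f'%((q[0]-y)*981))
E
python3 look.py w5.png
```

```text
{'time_s': np.float64(5.3167), 'tcp_pos': array([0.5185, 0.2069, 0.1866]), 'contact_force': array([-0.0117, -0.3051,  0.2861]), 'gripper_width': np.float64(0.0564)}
y@x0 0.2059 yaw 11.22 rms 0.28 mm n 12 w [112, 112, 113, 114, 115, 117, 117, 119, 119, 121, 122, 123] {'yel': ([-20.2, 2.2], -9.0, 12)}
tube centre rel. tool (mm along tool y): -2.75
```

Request:
carry_out(
  plan=[
    [[0,0,0],[0,0,0],96],
    [[0,0,0],[0,0,0],100],
    [[0,0,0],[0,0,0],104],
    [[0,0,0],[0,0,0],108],
    [[0,0,0],[0,0,0],108],
    [[0,0,0],[0,0,0],108],
  ],
)

```text
time_s: 5.87
tcp_pos: [0.5185, 0.2068, 0.1867]
eef_rot: [180.0, 0.0, -168.7]
contact_force: [1.0, -0.0, 0.0]
gripper_width: 0.0506
```

```bash
python3 look.py w6.png
```

```text
{'time_s': np.float64(5.8667), 'tcp_pos': array([0.5185, 0.2068, 0.1867]), 'contact_force': array([ 9.788e-01, -2.440e-02,  4.000e-04]), 'gripper_width': np.float64(0.0506)}
y@x0 0.2077 yaw 11.06 rms 0.29 mm n 12 w [111, 112, 113, 115, 115, 117, 117, 119, 119, 121, 121, 123] {'yel': ([-16.1, 5.8], -5.1, 12)}
tube centre rel. tool (mm along tool y): -0.91
```

Request:
carry_out(
  plan=[
    [[0,0.0005,0],[0,0,0],108],
    [[0,0.0005,0],[0,0,0],108],
    [[0,0,0],[0,0,0],111],
    [[0,0,0],[0,0,0],114],
    [[0,0,0],[0,0,0],117],
    [[0,0,0],[0,0,0],120],
    [[0,0,0],[0,0,0],120],
  ],
)

```text
time_s: 6.5
tcp_pos: [0.5183, 0.2079, 0.1866]
eef_rot: [180.0, 0.0, -168.7]
contact_force: [-0.5, -0.4, 0.1]
gripper_width: 0.0479
```

```bash
python3 look.py w7.png
python3 - <<'E'
from tube import *
im=cv2.imread('pics/w7.png');c=cal('wrist')
V=im.max(2).astype(int)
for u in(250,262,290,300): print(u,[v for v in range(20,120) if V[v,u]>110][:1], ray(c,(u,next(v for v in range(20,120) if V[v,u]>110)),.051).round(4))
s=r.get_state();print(s['tcp_pos'])
E
```

```text
{'time_s': np.float64(6.5), 'tcp_pos': array([0.5183, 0.2079, 0.1866]), 'contact_force': array([-0.5029, -0.3707,  0.1286]), 'gripper_width': np.float64(0.0479)}
y@x0 0.2099 yaw 10.98 rms 0.27 mm n 12 w [112, 112, 113, 114, 115, 117, 117, 119, 119, 121, 122, 123] {'yel': ([-9.6, 11.9], 1.1, 12)}
tube centre rel. tool (mm along tool y): 0.19
250 [48] [0.4294 0.182  0.051 ]
262 [47] [0.4284 0.1857 0.051 ]
290 [47] [0.4267 0.1943 0.051 ]
300 [48] [0.4264 0.1974 0.051 ]
[0.51831996 0.20785825 0.1866641 ]
```

View pics/w7.png

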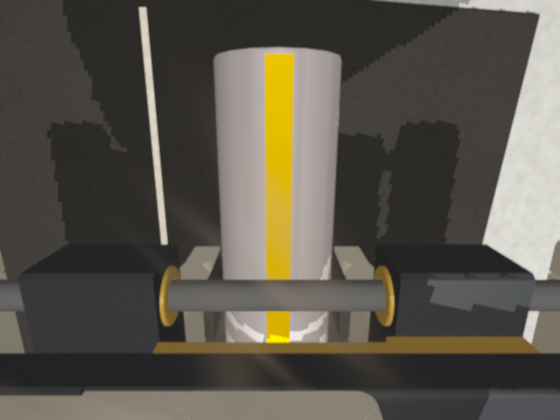

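The seam is at +1.1° and the jaws are seated at 47.9 mm. I'll firm the grip and lift, and refine the cradle pose from the first top picture.

Request:
carry_out(
  plan=[
    [[0,0,0],[0,0,0],140],
    [[0,0,0],[0,0,0],160],
    [[0,0,0],[0,0,0],160],
    [[0,0,-0.004],[0,0,0],160],
    [[0,0,-0.01],[0,0,0],160],
    [[0,0,-0.016],[0,0,0],160],
    [[0,0,-0.02],[0,0,0],160],
    [[0,0,-0.02],[0,0,0],160],
    [[0,0,-0.02],[0,0,0],160],
    [[0,0,-0.02],[0,0,0],160],
    [[0,0,-0.01],[0,0,0],160],
    [[0,0,0],[0,0,0],160],
  ],
  grip_force=35,
)

```text
time_s: 7.55
tcp_pos: [0.5187, 0.2081, 0.3094]
eef_rot: [179.9, 0.2, -168.7]
contact_force: [0.1, 0.3, -5.8]
gripper_width: 0.0474
```

Run:
```python
from tube import *
im=cv2.imread('pics/top0.png'); hsv=cv2.cvtColor(im,cv2.COLOR_BGR2HSV)
m=cv2.inRange(hsv,(80,80,60),(98,255,255)); m[:, :340]=0; m[:,450:]=0
c=cal('top'); n,l,st,_=cv2.connectedComponentsWithStats(m); pts=np.argwhere(l>0)[:,::-1].astype(float)
pts=np.array([p for p in pts])
W=np.array([ray(c,p,.012)[:2] for p in pts],np.float32)
(rc,sz,an)=cv2.minAreaRect(W); print('cradle',rc,sz,an,cv2.boxPoints((rc,sz,an)).round(4).tolist())
s=r.get_state();print({k:np.round(s[k],4) for k in('time_s','tcp_pos','eef_rot','joints','contact_force','gripper_width')})
w=r.capture('wrist');cw=cal('wrist');p=s['tcp_pos'];a=np.radians(11.2);y=p[1]-(p[0]-.5275)*np.tan(a)
analyse(w,cw,y0=y,yaw=11.2,zc=p[2]-.159,stations=np.arange(.04,.085,.004))
```

```text
cradle (0.5329344272613525, -0.19336463510990143) (0.12086015939712524, 0.2200450897216797) 80.040771484375 [[0.4140999913215637, -0.23389999568462372], [0.6308000087738037, -0.2718999981880188], [0.6517999768257141, -0.15289999544620514], [0.4350000023841858, -0.11479999870061874]]
{'time_s': np.float64(7.55), 'tcp_pos': array([0.5187, 0.2081, 0.3094]), 'eef_rot': array([ 179.8865,    0.2266, -168.7001]), 'joints': array([ 4.193340e+01,  1.432850e+01, -2.165480e+01,  2.200000e-02,
       -5.376380e+01, -1.206462e+02]), 'contact_force': array([ 0.1408,  0.3141, -5.7791]), 'gripper_width': np.float64(0.0474)}
y@x0 0.2101 yaw 11.07 rms 0.57 mm n 12 w [112, 112, 113, 114, 115, 116, 117, 118, 119, 121, 121, 123] {'yel': ([-9.5, 11.8], 1.1, 12)}
```

Request:
carry_out(
  plan=[
    [[0.0048,-0.012,0],[0,0,0],160],
    [[0.0048,-0.024,0],[0,0,0],160],
    [[0.0048,-0.036,0],[0,0,0],160],
    [[0.0048,-0.036,0],[0,0,0],160],
    [[0.0048,-0.036,0],[0,0,0],160],
    [[0.0048,-0.036,0],[0,0,0],160],
    [[0.0048,-0.036,0],[0,0,0],160],
    [[0.0048,-0.036,0],[0,0,0],160],
    [[0.0048,-0.036,0],[0,0,0],160],
    [[0.0048,-0.036,0],[0,0,0],160],
    [[0.0048,-0.036,0],[0,0,0],160],
    [[0.0048,-0.024,0],[0,0,0],160],
  ],
)

```text
time_s: 8.6
tcp_pos: [0.5361, -0.1829, 0.3047]
eef_rot: [180.0, -0.2, -168.8]
contact_force: [0.8, 0.2, -5.4]
gripper_width: 0.047
```

Request:
carry_out(
  plan=[
    [[0.0048,-0.0145,0],[0,0,0],160],
    [[0,0,0],[0,0,2],160],
    [[0,0,0],[0,0,4],160],
    [[0,0,0],[0,0,4.5],160],
    [[0,0,0],[0,0,4.5],160],
    [[0,0,0],[0,0,4],160],
    [[0,0,0],[0,0,2],160],
    [[0,0,0],[0,0,0],160],
    [[0,0,0],[0,0,0],160],
    [[0,0,0],[0,0,0],160],
  ],
)

```text
time_s: 9.43
tcp_pos: [0.5347, -0.1952, 0.3057]
eef_rot: [-180.0, -0.1, 170.4]
contact_force: [0.9, 0.3, -5.3]
gripper_width: 0.0472
```

Run:
```python
from tube import *
s=r.get_state();print({k:np.round(s[k],4) for k in('time_s','tcp_pos','eef_rot','contact_force','gripper_width')})
w=r.capture('wrist');c=cal('wrist');save(w,'w8.png');t=r.capture('top')
p=s['tcp_pos'];ya=s['eef_rot'][2]+180; ya=(ya+90)%180-90
analyse(w,c,x0=p[0],y0=p[1],yaw=ya,zc=p[2]-.159,stations=np.arange(.04,.08,.004))
# overlay cradle model
def ov(im,c,ctr=(.533,-.1945),an=-9.8):
    a=np.radians(an);X=np.array([np.cos(a),np.sin(a),0]);Y=np.array([-X[1],X[0],0]);o=np.array([*ctr,0])
    P=lambda x,y,z:tuple(int(round(v)) for v in proj(c,o+x*X+y*Y+np.array([0,0,z])))
    for q in([(-.11,-.06,.012),(.11,-.06,.012),(.11,.06,.012),(-.11,.06,.012)],)+tuple([(k*.06-.01,-.031,.067),(k*.06-.01,0,.036),(k*.06-.01,.031,.067),(k*.06+.01,.031,.067),(k*.06+.01,0,.036),(k*.06+.01,-.031,.067)] for k in(-1,1)):
        cv2.polylines(im,[np.array([P(*v) for v in q])],True,(255,0,255),1)
    return im
sc=r.capture('scene')
a=ov(w.copy(),c)
b=cv2.resize(cv2.imread('pics/top0.png')[160:265,350:435,::-1].copy(),None,fx=4,fy=4)
ct=cal('top');K=ct[0].copy();K[0,2]-=350;K[1,2]-=160;K[:2]*=4
b=ov(b,(K,ct[1],ct[2]))
save(cv2.resize(np.hstack([cv2.copyMakeBorder(b,0,0,0,0,0),a]),(800,373)) if b.shape[0]==420 else a,'v8.png')
```

```text
{'time_s': np.float64(9.4333), 'tcp_pos': array([ 0.5347, -0.1952,  0.3057]), 'eef_rot': array([-1.799969e+02, -9.540000e-02,  1.703533e+02]), 'contact_force': array([ 0.9494,  0.3004, -5.3157]), 'gripper_width': np.float64(0.0472)}
y@x0 -0.1947 yaw -9.83 rms 2.22 mm n 10 w [104, 105, 106, 107, 107, 109, 109, 110, 110, 111] {'yel': ([-9.9, 12.3], 1.2, 10)}
```

View pics/v8.png

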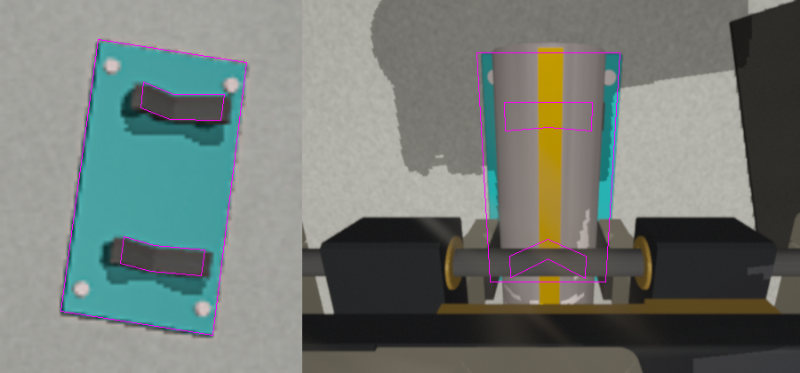

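The plate outline fits the top picture to about 1 mm. The wrist view puts it about 1.5 mm more to +y, and the seam is at +1.2°. I'll descend most of the way and check the centring along the axis.

Request:
carry_out(
  plan=[
    [[0,0.0014,0.01],[0,0,0],160],
    [[0,0,0.015],[0,0,0],160],
    [[0,0,0.015],[0,0,0],160],
    [[0,0,0.012],[0,0,0],160],
    [[0,0,0.006],[0,0,0],160],
    [[0,0,0],[0,0,0],160],
    [[0,0,0],[0,0,0],160],
  ],
)

```text
time_s: 10.17
tcp_pos: [0.5355, -0.1938, 0.2484]
eef_rot: [-180.0, -0.0, 170.3]
contact_force: [0.0, -0.1, -4.6]
gripper_width: 0.0472
```

Run:
```python
from tube import *
s=r.get_state();print({k:np.round(s[k],4) for k in('time_s','tcp_pos','eef_rot','contact_force','gripper_width')})
w=r.capture('wrist');c=cal('wrist')
p=s['tcp_pos'];zt=p[2]-.1586
X=np.array([np.cos(np.radians(-9.7)),np.sin(np.radians(-9.7))]);o=np.array([.533,-.1935])
hsv=cv2.cvtColor(w,cv2.COLOR_RGB2HSV)
y=cv2.inRange(hsv,(15,110,60),(38,255,255)); vv,uu=np.where(y[:230]>0); v0=vv.min(); u0=np.median(uu[vv==v0])
e=ray(c,(u0,v0-.5),zt+.024)[:2]; print('tube end px',u0,v0,'world',e,'centre along',(e-o)@X+.09,'tool along',(p[:2]-o)@X)
def ov(im,ctr=(.533,-.1935),an=-9.7):
    a=np.radians(an);X=np.array([np.cos(a),np.sin(a),0]);Y=np.array([-X[1],X[0],0]);o=np.array([*ctr,0])
    P=lambda x,y,z:tuple(int(round(v)) for v in proj(c,o+x*X+y*Y+np.array([0,0,z])))
    q=[(-.11,-.06,.012),(.0,-.06,.012),(.0,.06,.012),(-.11,.06,.012)]
    cv2.polylines(im,[np.array([P(*v) for v in q])],True,(255,0,255),1)
    for k in (-.07,-.05):
        cv2.polylines(im,[np.array([P(k,*v) for v in [(-.038,.067),(-.031,.067),(0,.036),(.031,.067),(.038,.067)]])],False,(255,0,255),1)
    return im
save(ov(w.copy()),'v9.png')
```

```text
{'time_s': np.float64(10.1667), 'tcp_pos': array([ 0.5355, -0.1938,  0.2484]), 'eef_rot': array([-1.799840e+02, -3.290000e-02,  1.703093e+02]), 'contact_force': array([ 0.0296, -0.1247, -4.5736]), 'gripper_width': np.float64(0.0472)}
tube end px 279.0 54 world [ 0.44662307 -0.17723746] centre along 0.002117891980963932 tool along 0.002504230024398295
```

View pics/v9.png

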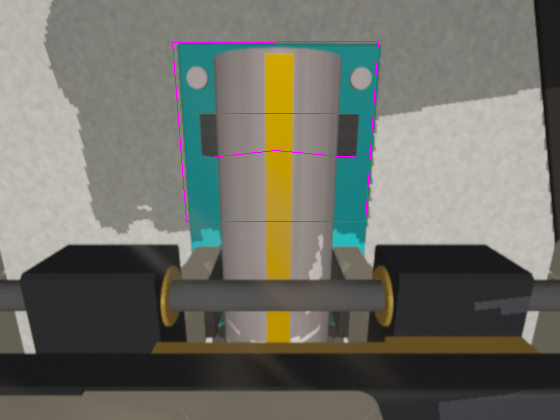

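The tube's sides (217–338) and the V's dark outer edges (200–358) share a centre at column 278. Along the axis the tube is within about 1–2 mm. Continuing down gently.

Request:
carry_out(
  plan=[
    [[0.0008,0.0004,0.004],[0,0,0],160],
    [[0,0,0.004],[0,0,0],160],
    [[0,0,0.004],[0,0,0],160],
    [[0,0,0.003],[0,0,0],160],
    [[0,0,0.001],[0,0,0],160],
    [[0,0,0.001],[0,0,0],160],
    [[0,0,0],[0,0,0],160],
  ],
)

```text
time_s: 10.8
tcp_pos: [0.5347, -0.1933, 0.2315]
eef_rot: [-180.0, -0.0, 170.3]
contact_force: [0.8, 0.7, -5.1]
gripper_width: 0.0474
```

Request:
carry_out(
  plan=[
    [[0,0,0.0005],[0,0,0],160],
    [[0,0,0.0005],[0,0,0],160],
    [[0,0,0.0005],[0,0,0],160],
    [[0,0,0],[0,0,0],160],
    [[0,0,0],[0,0,0],160],
  ],
)

```text
time_s: 11.22
tcp_pos: [0.5347, -0.1933, 0.2302]
eef_rot: [180.0, 0.0, 170.3]
contact_force: [-0.4, -0.2, -5.7]
gripper_width: 0.0471
```

Request:
carry_out(
  plan=[
    [[0,0,0.0005],[0,0,0],160],
    [[0,0,0.0005],[0,0,0],160],
    [[0,0,0],[0,0,0],160],
    [[0,0,0],[0,0,0],160],
  ],
)

```text
time_s: 11.55
tcp_pos: [0.5347, -0.1932, 0.2291]
eef_rot: [180.0, 0.0, 170.3]
contact_force: [0.6, 0.5, -5.7]
gripper_width: 0.0471
```

Request:
carry_out(
  plan=[
    [[0,0,0.0004],[0,0,0],160],
    [[0,0,0.0004],[0,0,0],160],
    [[0,0,0],[0,0,0],160],
    [[0,0,0],[0,0,0],160],
  ],
)

```text
time_s: 11.88
tcp_pos: [0.5348, -0.1931, 0.2288]
eef_rot: [180.0, 0.0, 170.3]
contact_force: [-2.0, 3.7, 2.3]
gripper_width: 0.0476
```

Contact at z=0.2288, with a slight +y push (3.7 N). I'll ease +y 0.4 mm and re-read.

Request:
carry_out(
  plan=[
    [[0,0.0004,0],[0,0,0],160],
    [[0,0.0003,0.0002],[0,0,0],160],
    [[0,0,0],[0,0,0],160],
    [[0,0,0],[0,0,0],160],
  ],
)

```text
time_s: 12.22
tcp_pos: [0.5349, -0.1928, 0.2286]
eef_rot: [-180.0, 0.0, 170.3]
contact_force: [-1.9, -0.8, 3.4]
gripper_width: 0.0476
```

Run:
```python
from tube import *
s=r.get_state();print({k:np.round(s[k],4) for k in('time_s','tcp_pos','eef_rot','contact_force','moment','gripper_width')})
w=r.capture('wrist');c=cal('wrist');save(w,'w10.png');p=s['tcp_pos']
analyse(w,c,x0=p[0],y0=p[1],yaw=-9.7,zc=.07,stations=np.arange(.04,.08,.004))
```

```text
{'time_s': np.float64(12.2167), 'tcp_pos': array([ 0.5349, -0.1928,  0.2286]), 'eef_rot': array([-1.799823e+02,  3.150000e-02,  1.702960e+02]), 'contact_force': array([-1.8729, -0.7674,  3.356 ]), 'moment': array([-0.2698,  0.6984, -0.0943]), 'gripper_width': np.float64(0.0476)}
y@x0 -0.1922 yaw -10.00 rms 0.79 mm n 10 w [111, 113, 113, 114, 115, 116, 118, 118, 120, 120] {'yel': ([-10.1, 11.8], 0.8, 10)}
```

Balanced, with the weight on the cradle and the seam at +0.8°. Releasing gently.

Request:
carry_out(
  plan=[
    [[0,0,0],[0,0,0],130],
    [[0,0,0],[0,0,0],118],
    [[0,0,0],[0,0,0],112],
    [[0,0,0],[0,0,0],108],
    [[0,0,0],[0,0,0],104],
    [[0,0,0],[0,0,0],98],
    [[0,0,0],[0,0,0],80],
    [[0,0,0],[0,0,0],60],
    [[0,0,0],[0,0,0],40],
    [[0,0,0],[0,0,0],40],
  ],
  grip_force=5,
)

```text
time_s: 13.1
tcp_pos: [0.5348, -0.1925, 0.2281]
eef_rot: [180.0, -0.0, 170.3]
contact_force: [1.5, 0.4, -0.1]
gripper_width: 0.0722
```

Run:
```python
from tube import *
s=r.get_state();print({k:np.round(s[k],4) for k in('time_s','tcp_pos','contact_force','gripper_width')})
w=r.capture('wrist');c=cal('wrist');save(w,'w11.png');p=s['tcp_pos']
analyse(w,c,x0=p[0],y0=p[1],yaw=-9.7,zc=.07,stations=np.arange(.04,.08,.004))
```

```text
{'time_s': np.float64(13.1), 'tcp_pos': array([ 0.5348, -0.1925,  0.2281]), 'contact_force': array([ 1.5077,  0.3581, -0.0659]), 'gripper_width': np.float64(0.0722)}
y@x0 -0.1922 yaw -10.07 rms 1.26 mm n 10 w [110, 110, 111, 112, 113, 114, 115, 117, 116, 118] {'yel': ([-10.2, 11.6], 0.6, 10)}
```

Request:
carry_out(
  plan=[
    [[0,0,-0.005],[0,0,0],20],
    [[0,0,-0.015],[0,0,0],10],
    [[0,0,-0.025],[0,0,0],0],
    [[0,0,-0.03],[0,0,0],0],
    [[0,0,-0.03],[0,0,0],0],
    [[0,0,-0.03],[0,0,0],0],
    [[0,-0.03,-0.01],[0,0,0],0],
    [[0,-0.03,0],[0,0,0],0],
    [[0,-0.03,0],[0,0,0],0],
    [[0,-0.03,0],[0,0,0],0],
    [[0,-0.03,0],[0,0,0],0],
    [[0,-0.03,0],[0,0,0],0],
  ],
)

```text
time_s: 14.15
tcp_pos: [0.5039, -0.3713, 0.3738]
eef_rot: [-180.0, 0.0, 170.3]
contact_force: [1.2, -0.1, -0.4]
gripper_width: 0.0878
```

Request:
carry_out(
  plan=[
    [[0,-0.03,0],[0,0,0],0],
    [[0,-0.03,0],[0,0,0],0],
    [[0,-0.03,0],[0,0,0],0],
    [[0,-0.03,0],[0,0,0],0],
    [[0,0,0],[0,0,0],0],
    [[0,0,0],[0,0,0],0],
  ],
)

```text
time_s: 14.65
tcp_pos: [0.4834, -0.4898, 0.3727]
eef_rot: [180.0, -0.0, 170.1]
contact_force: [-0.8, 0.2, 0.7]
gripper_width: 0.0878
```

Run:
```python
from tube import *
t=r.capture('top');s=r.capture('scene');save(t,'top9.png');save(s,'scene9.png')
a=cv2.resize(t[80:280,330:450],(360,600),interpolation=cv2.INTER_CUBIC); b=cv2.resize(s[180:420,100:276+0],(440,600),interpolation=cv2.INTER_CUBIC)
save(np.hstack([a,b]),'v10.png')
```

```text
(no output)
```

View pics/v10.png

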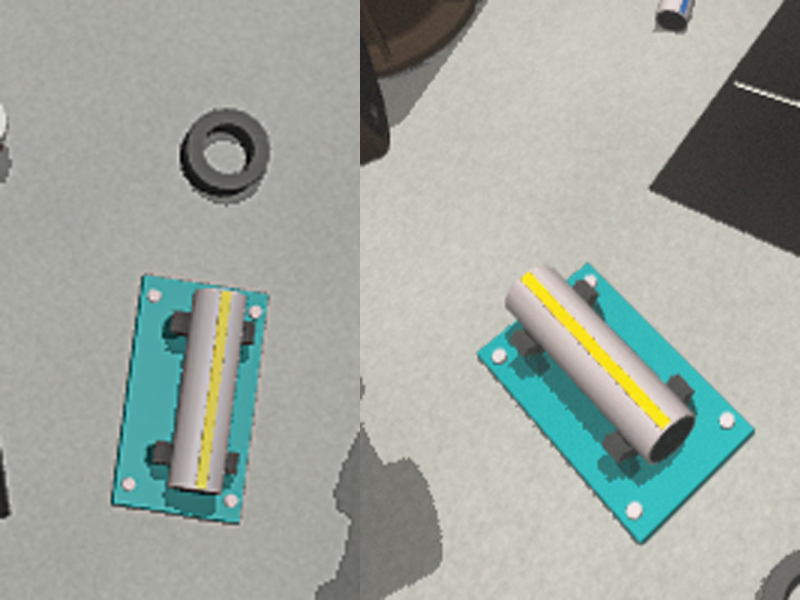

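It rests in both Vs with the seam up. One last numeric check of the seam line from the top picture, then I hand in.

Run:
```python
from h import *
im=cv2.imread('pics/top9.png');c=cal('top')
m=cv2.inRange(cv2.cvtColor(im,cv2.COLOR_BGR2HSV),(18,100,80),(36,255,255)); m[:,:330]=0;m[:,450:]=0;m[:150]=0;m[280:]=0
v,u=np.where(m>0);W=np.array([ray(c,p,.094)[:2] for p in zip(u,v)],np.float32)
rc,sz,an=cv2.minAreaRect(W);print(rc,sz,an)
X=np.array([np.cos(np.radians(-9.8)),np.sin(np.radians(-9.8))]);d=np.array(rc)-[.533,-.1935];print('along',d@X,'across',d@[-X[1],X[0]])
# same-camera displacement of bystanders
a=cv2.imread('pics/top0.png').astype(int)
for n,(y0,y1,x0,x1) in dict(spanner=(95,172,240,270),tin=(100,145,300,340),collar=(110,150,385,425)).items(): print(n,abs(a-im)[y0:y1,x0:x1].mean().round(2))
```

```text
(0.5326471924781799, -0.19390574097633362) (0.009536760859191418, 0.17521417140960693) 80.12869262695312
along -0.0002785983502730292 across -0.00045987155440855285
spanner 6.33
tin 5.99
collar 5.46
```

```bash
python3 -c "
from plant import r
print(r.get_state()['time_s'], r.close_job())"
```

```text
the job is handed in; nothing more can be done
14.75 None
```

The tube now lies in both Vs of the teal cradle with the yellow seam facing up, and I handed the job in at 14.75 s of the 51 s allowed.

I rolled the tube about 56 mm along the mat by pushing it with one finger. I corrected the last few degrees from the wrist camera, then gripped it, lifted it, and lowered it until the cradle took the weight.

**Final checks:**
- **Seam:** +0.6° from up in the wrist view after release. In the top view, the seam line is 0.5 mm off the cradle's centre line, which is about 1°.
- **Centring:** the seam line's middle is 0.3 mm from the seat along the cradle, and the tube's yaw matches the cradle to about 0.3°. The visible line measured 175 mm of its 180 mm.
- **Forces:** the readings at the end of each move never exceeded about 6 N. I did not see the peaks between readings.

**Checks that disagreed:**
- The wrist and top cameras differed by 1–4 mm at first. I settled this by close looks and by the contact force, which showed a 3.7 N sideways push that I eased out before release.
- Two estimates of where along the tube I was gripping it differed by 2 mm; the final top view came out centred.
- **Bystanders:** I never went near the tin, spanner or collar. A picture comparison showed small, similar changes at all three, which I took to be noise. I did not measure their positions again.

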